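# Find the stuck film canister and hold its lid ajar

### The arm

A 6-joint arm with a two-finger parallel gripper is mounted at the origin on the work surface. World frame = base frame: x ahead of the robot, y to its left, z up, the work surface at z = 0. Lengths are in m, angles in degrees, forces in N, time in s.
With the tool pointing down it reaches from about 0.3 to 0.75 m from the base axis. Payload 8.5 kg.
Tool frame: the origin (TCP) lies midway between the tips of the shut fingers; the grasp point (between the pads) lies 19 mm behind it (env.hold_point_z is the distance from the TCP to the grasp point, in m); z points along the fingers, y is the line along which they close (so a half turn about z gives the same grasp; the last joint's range is limited). The gripper opens to 85 mm and grips with 20 to 120 N. Pads are 22 mm wide; open, the fingers measure 114 mm over their backs; the gripper's body (76 mm by 85 mm) begins 54 mm behind the grasp point. The pads swing forward as they close: fully open they stand 13 mm farther back than shut.
Start: joints at [-82.695, 21.807, 74.336, -0, 83.858, -12.336], TCP at [0.185, -0.518, 0.231] pointing down, gripper open.
Joint ranges: [-178.18, 178.18], [-50.72, 133.34], [12.68, 142.11], [-81.47, 261.47], [9.98, 163.14], [-165.26, 165.26]. Speed limits (degrees/s): [136.94, 136.94, 180, 180, 180, 180].

### API

Orientations are given as a 3x3 rotation matrix whose columns are the frame's x, y, z axes.
In Python, from rig import observe, get_image, camera_info, env gives the robot as it stands.
- The arm moves only by the tool drive_tool, never from a script. Its arguments are lists of equal length, an entry for each row: "offset": the shift along the tool's x, y, z in units of 40 mm (1.0 is 40 mm), a list of three; "turn": the turn, a rotation vector about the tool's x, y, z in units of 6 degrees (1.0 is 6 degrees), a list of three; "hand": the opening, from 0 (shut) to 1 (fully open). A call has exactly 10 rows; each row shifts and turns the commanded pose from where the row before left it, along the tool's axes as they then stand; what a row does not reach is not made up. A row lasts 1/8 s, in which the tool goes at most 62.5 mm and 10.7 degrees, less where a joint would pass 70% of its speed; a pose out of reach is approached as far as the arm can. A call is refused whole if a number of a shift passes 1 or a number of a turn 1, either way. A call with a gripper value outside its range is refused whole. The fingers move at their own pace and stop on an object; "newtons" is the grip in N (left out, the last holds). Time passes only in rows, so rows that do not move let the fingers close, or fill a call up. It gives the time, the measured TCP pose, the force, the opening and the grip force at its end, in the units of the state.
- observe(): the state, without advancing time (a new reading comes with each control period).
- get_image(name): name is "side" or "top" or "wrist"; returns the picture (480x640x3 uint8, blue, green, red); there is no depth.
- camera_info(name): a dict with "fx", "fy", "cx", "cy" (pixels), "world_to_cam" (4x4, takes a point from world to camera coordinates). Camera axes: x right, y down, z forward; pixel columns grow to the right and rows downward; lengths in m; the calibration is good to about 2 mm. A picture is of the moment at which its call begins: read the wrist's pose just before it. camera_info takes no time and is no camera call; for the wrist camera it gives the pose at the moment of the call.
- env.close_job(): hands the job in; it is judged then, once.
The state is a dict: "time_s": time; "q": joint angles; "qvel": joint speeds; "joint_efforts": joint torques, N m; "position": TCP position; "tool_rot": TCP orientation; "ft_force": force on the tool from outside, world axes, zero at the start; "wrist_torque": the same for the moment, N m; "grip_width": finger opening in m; "gripper_force": force on a finger pad.
Only numpy, scipy, OpenCV 4.12 (cv2) and the standard library are available. Lean on these libraries where they do the work, as an engineer would, in place of code of your own. Each camera call takes 0.05 s, during which the arm holds its last target. There are 200 camera calls.

### The job

Two identical film canisters are fixed on the archive bench, and the seal of one of them has stuck; they look alike, so find it by tugging the lids very slightly by their knobs. Break the stuck lid free and finish while still holding it by its knob, level and clear of the canister, about 15 mm above the closed position, directly over its mouth, without ever taking it right away (no more than about 40 mm up). The other lid must be left fully closed, never tugged more than a centimetre or so, and the reel, the book and the carton stay where they are.

Things in the scene. Friction and masses are not known exactly. Their poses are not given: they have to be found in the camera images.
- can_a: One round aluminium film canister, outer diameter 106 mm, fixed upright on a bolted 130 x 130 x 6 mm steel foot, so it cannot move. Origin: centre of the underside of the foot, on the bench; z up. Its flat rim is 80 mm above the origin; the mouth is 94 mm wide.
- can_b: The other canister, identical in look and size to can_a and fixed in the same way; which of the two stands left or right varies. Origin as for can_a.
- lid_a: Lid of can_a: loose aluminium disc, 108 mm diameter, 8 mm thick, about 0.2 kg, lifts straight up. Upright round black knob on its centre, 30 mm diameter, from 8 to 46 mm above the origin; rubber plug below, 92 mm wide, reaching 17 mm down into the can. Origin: centre of the disc's underside, level with the rim when closed; z up. It or lid_b is the stuck one: feel which.
- lid_b: Lid of can_b, identical to lid_a. The stuck lid (a or b) resists from the first half millimetre, until the upward pull passes a peak of some 10 to 18 N about 3 mm up; then it gives suddenly, from about 9 mm up it hangs quite free, and does not stick again. The other lid resists only with its weight, about 2 N.
- seal_a (a joint): hidden under the lid: how far (m) the sealing nub in the wall of can_a has been pushed outward. 0 at the start in both canisters, whether stuck or not; about 0.003 once the seal of can_a has been broken, and stays so. It never changes in the canister that is not stuck.
- seal_b (a joint): the same for can_b.
- reel: bystander: grey plastic film reel, 64 mm diameter, 35 mm high, standing on its flange on the bench between the canisters. Origin: centre of its underside.
- book: bystander: closed blue cloth book lying flat, 150 x 215 x 32 mm, beyond the canisters. Origin: centre of its underside.
- carton: bystander: lidded cardboard carton, 114 x 164 x 57 mm, beyond the canisters. Origin: centre of its underside.
Things that resemble listed ones, but are neither listed nor needed, are in the scene too. Leave any pink or red look-alike of the lid_a alone.

How it is judged:
By the outcome, as a careful person would: the job done as asked, in the order asked, and still so for the second after the job is handed in, while the arm keeps its last pose, push and grip.
It also fails if it takes over 45 s, if anything falls off the work surface, if the arm or the gripper's body presses on something with over 40 N, if the wrist force passes 120 N, or if a joint passes its speed limit or range.

## Working session

There is one attempt and no reset: what is moved stays moved. The work goes in short steps, Python scripts to look and compute and a tool call to move; the robot and the scene stay as the last step left them, time stands still between calls to the robot, and variables do not carry over. Pictures are saved under pics/ and viewed, at most 10 in all, crops included, and the job is handed in when it is done.

Besides the shell and the picture viewer there is one more tool, called after "Call:" by a JSON object that holds its "op" and its "data". drive_tool: Moves the arm, as the interface text tells. Its arguments: {"type":"object","properties":{"offset":{"type":"array"},"turn":{"type":"array"},"hand":{"type":"array"},"newtons":{"type":"number"}},"required":["offset","turn","hand"]}

```bash
mkdir -p pics; python3 - <<'E'
from rig import *
import cv2
for n in("top","side"):
    cv2.imwrite(f"pics/{n}0.png",get_image(n)); c=camera_info(n); print(n,c)
s=observe(); print(s); print(env.hold_point_z)
E
```

```text
top {'fx': 496.3891518043835, 'fy': 496.3891518043835, 'cx': 318.4115782577849, 'cy': 244.0040139815759, 'world_to_cam': array([[ 0.11704575, -0.99312578, -0.00121719, -0.10827562],
       [-0.97273468, -0.11439528, -0.20174481,  0.56579165],
       [ 0.20021873,  0.02479738, -0.97943736,  1.12295324],
       [ 0.        ,  0.        ,  0.        ,  1.        ]])}
side {'fx': 551.3460305007503, 'fy': 551.3460305007503, 'cx': 321.28073382907144, 'cy': 250.7285826592923, 'world_to_cam': array([[ 0.99990455, -0.01264139, -0.00557537, -0.55411678],
       [-0.01298534, -0.72202014, -0.69175017,  0.02839356],
       [ 0.00471915,  0.69175654, -0.72211538,  1.17794088],
       [ 0.        ,  0.        ,  0.        ,  1.        ]])}
{'time_s': 0.1, 'q': array([-8.26955085e+01,  2.18401223e+01,  7.43794543e+01,  2.52817643e-04,
        8.38607338e+01, -1.23361582e+01]), 'qvel': array([ 0.0875857 , -0.07656466, -0.18866674,  0.0661456 ,  0.00959373,
        0.01056563]), 'joint_efforts': array([ 4.02445075e-03, -4.49224198e+01, -2.31654382e+01, -1.41367441e-04,
        3.64447093e-03, -1.74344353e-05]), 'position': array([ 0.18482632, -0.51772855,  0.23075112]), 'tool_rot': array([[ 9.41819408e-01,  3.36119282e-01, -1.73861467e-04],
       [ 3.36119190e-01, -9.41818430e-01,  1.39086358e-03],
       [ 3.03750135e-04, -1.36838049e-03, -9.99999018e-01]]), 'ft_force': array([ 0.41052343, -0.25975898,  0.21702843]), 'wrist_torque': array([-0.04753466, -0.04154695,  0.02093751]), 'gripper_force': 0.0, 'grip_width': 0.085474713448258}
0.0187
```

View pics/top0.png

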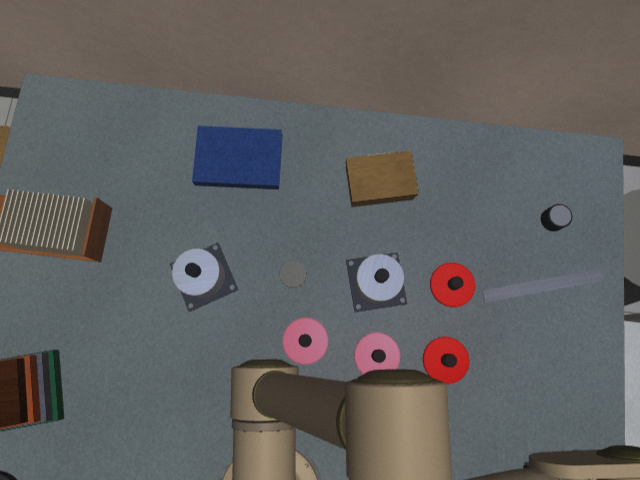

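View pics/side0.png

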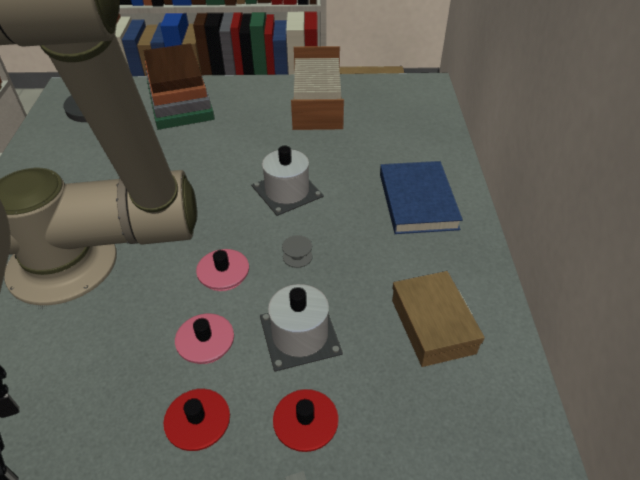

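The top view shows the two silver lids at about (195,270) and (380,277), with dark knobs. The pink and red look-alikes lie nearer the robot and to the right. The side view agrees, with the knobs at about (285,155) and (298,298).

```bash
cat > h.py <<'E'
import numpy as np, cv2
from rig import *
def ray(c,u,v,z):
    W=np.array(c["world_to_cam"]); R,t=W[:3,:3],W[:3,3]
    o=-R.T@t; d=R.T@np.array([(u-c["cx"])/c["fx"],(v-c["cy"])/c["fy"],1])
    return o+d*(z-o[2])/d[2]
def blobs(m,amin):
    n,l,st,ce=cv2.connectedComponentsWithStats(m.astype(np.uint8)*255)
    return [(st[i],ce[i],l==i) for i in range(1,n) if st[i,4]>amin]
E
python3 - <<'E'
from h import *
for n,boxes in (("top",[(160,235,235,315),(340,240,412,315)]),("side",[(250,140,325,215),(258,280,345,370)])):
    im=cv2.imread(f"pics/{n}0.png"); c=camera_info(n)
    for x0,y0,x1,y1 in boxes:
        s=im[y0:y1,x0:x1].astype(int); mx=s.max(2)
        w=max(blobs((mx>150),100),key=lambda b:b[0][4])[2] if n=="top" else None
        if w is not None:
            h=cv2.findContours(w.astype(np.uint8),0,1)[0]; h=cv2.convexHull(max(h,key=len)); e=cv2.fitEllipse(h)
            u,v=e[0][0]+x0,e[0][1]+y0; print(n,"disc",u,v,e[1],ray(c,u,v,.086))
        for st,ce,m in blobs(mx<40,30):
            u,v=ce+[x0,y0]; print(n,"knob",st,u,v,ray(c,u,v,.110))
E
```

```text
top disc 195.2664566040039 271.33881759643555 (44.385711669921875, 46.80851364135742) [0.47216512 0.23103477 0.086     ]
top knob [ 25  29  15  13 115] 192.54782608695652 270.2260869565217 [0.47109226 0.23110417 0.11      ]
top disc 380.1338996887207 276.92275619506836 (45.0025749206543, 46.2248420715332) [ 0.5088818  -0.19136963  0.086     ]
side knob [ 29   6  12  19 190] 284.38421052631577 154.9 [0.47342536 0.22843919 0.11      ]
side knob [ 32   8  16  23 310] 297.5483870967742 299.1258064516129 [ 0.51069531 -0.19287215  0.11      ]
```

Call:
{"op": "drive_tool", "data": {"offset": [[1,-0.49,0],[1,-0.49,0],[1,-0.49,0],[1,-0.49,0],[1,-0.49,0],[1,-0.49,0],[1,-0.49,0],[1,-0.49,0],[1,-0.49,0],[1,-0.49,0]], "turn": [[0,0,0],[0,0,0],[0,0,0],[0,0,0],[0,0,0],[0,0,0],[0,0,0],[0,0,0],[0,0,0],[0,0,0]], "hand": [1,1,1,1,1,1,1,1,1,1], "newtons": 40}}

```text
time_s: 1.35
position: [0.4965, -0.1977, 0.2311]
tool_rot: [[0.942, 0.336, -0.0], [0.336, -0.942, 0.0], [-0.0, -0.0, -1.0]]
ft_force: [-0.3, 0.0, -0.2]
grip_width: 0.0853
gripper_force: 0.0
```

```bash
cat > w.py <<'E'
from h import *
import sys
nm,X,Y=sys.argv[1],float(sys.argv[2]),float(sys.argv[3])
s=observe(); c=camera_info("wrist"); im=get_image("wrist"); cv2.imwrite(f"pics/{nm}.png",im)
R=s["tool_rot"]; print(s["time_s"],s["position"],s["q"].round(1),R.round(4).tolist(),s["ft_force"])
print("to go (units)",(R.T@(np.array([X,Y,.094])-s["position"])/.04).round(3))
p=np.array(c["world_to_cam"])@[X,Y,.126,1]; print("expected knob top px",c["fx"]*p[0]/p[2]+c["cx"],c["fy"]*p[1]/p[2]+c["cy"])
E
python3 w.py w1 .5095 -.192
```

```text
1.35 [ 0.4965263  -0.19766541  0.23106125] [-34.4  20.3  76.8  -0.   83.   36. ] [[0.9418, 0.3362, -0.0005], [0.3362, -0.9418, 0.0003], [-0.0004, -0.0004, -1.0]] [-0.2749575   0.04413221 -0.1556138 ]
to go (units) [ 0.354 -0.023  3.426]
expected knob top px 311.4823003971811 224.67462256933362
```

View pics/w1.png

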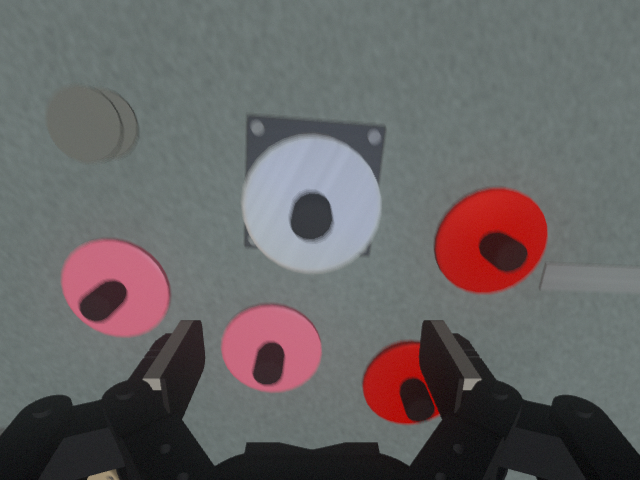

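The wrist view shows the silver lid at about (312,204), with its knob leaning down to about (312,220). I'll measure it here.

```bash
cat > m.py <<'E'
from h import *
import sys
# measures disc and knob in the wrist picture taken now
def meas(im,c,x0,y0,x1,y1):
    s=im[y0:y1,x0:x1].astype(int); mx=s.max(2); sat=mx-s.min(2)
    w=max(blobs((mx>150)&(sat<45),500),key=lambda b:b[0][4])[2]
    h=cv2.convexHull(max(cv2.findContours(w.astype(np.uint8),0,1)[0],key=len)); e=cv2.fitEllipse(h)
    u,v=e[0][0]+x0,e[0][1]+y0; print("disc",u,v,e[1],ray(c,u,v,.087))
    for st,ce,m in blobs((mx<60),400):
        print("knob",st+[x0,y0,0,0,0],ce+[x0,y0],ray(c,*(ce+[x0,y0]),.107))
if __name__=="__main__":
    meas(cv2.imread(sys.argv[1]),camera_info("wrist"),*map(int,sys.argv[2:6]))
E
python3 m.py pics/w1.png 235 125 390 280
```

```text
disc 311.4197540283203 204.02500915527344 (135.10154724121094, 138.5668487548828) [ 0.5175412  -0.18632599  0.087     ]
```

```bash
cat > m2.py <<'E'
from m import *
nm,X,Y=sys.argv[1],float(sys.argv[2]),float(sys.argv[3])
s=observe(); c=camera_info("wrist"); im=get_image("wrist"); cv2.imwrite(f"pics/{nm}.png",im)
W=c["world_to_cam"]; print("cam",-W[:3,:3].T@W[:3,3],"axis",W[2,:3],"f",c["fx"],"tcp",s["position"],s["time_s"])
for z in (.088,.126):
    p=W@[X,Y,z,1]; print("exp",z,c["fx"]*p[0]/p[2]+c["cx"],c["fy"]*p[1]/p[2]+c["cy"],"disc diam px",c["fx"]*.108/p[2])
meas(im,c,*map(int,sys.argv[4:8]))
g=im.max(2); 
for st,ce,m in blobs(g<int(sys.argv[8]),300):
    if 150<ce[0]<450 and ce[1]<300: print(st,ce)
E
python3 m2.py w2 .5095 -.192 235 125 390 280 75
```

```text
cam [ 0.57609572 -0.16592058  0.37427176] axis [-0.3007172  -0.10662287 -0.94773452] f 378.2736511009331 tcp [ 0.49893329 -0.19434072  0.23094261] 1.4
exp 0.088 314.7774803001801 216.30382729769383 disc diam px 138.90249987744295
exp 0.126 315.1205717790019 229.8414522960038 disc diam px 158.28400719193988
disc 315.74381256103516 211.084716796875 (134.2660675048828, 137.79273986816406) [ 0.51343663 -0.19137445  0.087     ]
[ 296  200   42   49 1629] [316.08164518 224.05893186]
```

Call:
{"op": "drive_tool", "data": {"offset": [[0.1,0.02,0.3],[0.1,0.02,0.3],[0.08,0,0.3],[0,0,0.3],[0,0,0.2],[0,0,0],[0,0,0],[0,0,0],[0,0,0],[0,0,0]], "turn": [[0,0,0],[0,0,0],[0,0,0],[0,0,0],[0,0,0],[0,0,0],[0,0,0],[0,0,0],[0,0,0],[0,0,0]], "hand": [1,1,1,1,1,1,1,1,1,1]}}

```text
time_s: 2.7
position: [0.5068, -0.1967, 0.1754]
tool_rot: [[0.942, 0.336, 0.0], [0.336, -0.942, -0.0], [0.0, 0.0, -1.0]]
ft_force: [0.3, -0.3, 0.4]
grip_width: 0.0859
gripper_force: 0.0
```

```bash
python3 m2.py w3 .510 -.192 200 100 440 380 75; python3 w.py w4 .510 -.192
```

```text
cam [ 0.58415172 -0.1681932   0.31865883] axis [-0.30165816 -0.10777559 -0.94730501] f 378.2736511009331 tcp [ 0.50682712 -0.19666945  0.17544813] 2.7
exp 0.088 307.6902588273075 246.39546564282176 disc diam px 167.81876855296562
exp 0.126 307.01253489333095 268.55207868895803 disc diam px 196.94065390248258
disc 308.4743118286133 239.47531127929688 (158.09544372558594, 166.44972229003906) [ 0.51427149 -0.19101458  0.087     ]
knob [ 283  229   52   62 1510] [308.34834437 264.54437086] [ 0.50539966 -0.19424145  0.107     ]
knob [ 419  320   21   60 1055] [429.48056872 351.56018957] [ 0.47458765 -0.28890314  0.107     ]
[ 282  228   53   63 2665] [308.11894934 259.56923077]
2.75 [ 0.50681637 -0.19666375  0.17540229] [-33.7  23.9  80.8   0.   75.3  36.7] [[0.9418, 0.3362, 0.0001], [0.3362, -0.9418, -0.0001], [0.0001, 0.0001, -1.0]] [ 1.08785544 -0.25309349  0.23809185]
to go (units) [ 0.114 -0.083  2.035]
expected knob top px 307.0320995957333 268.56224212603166
```

View pics/w4.png

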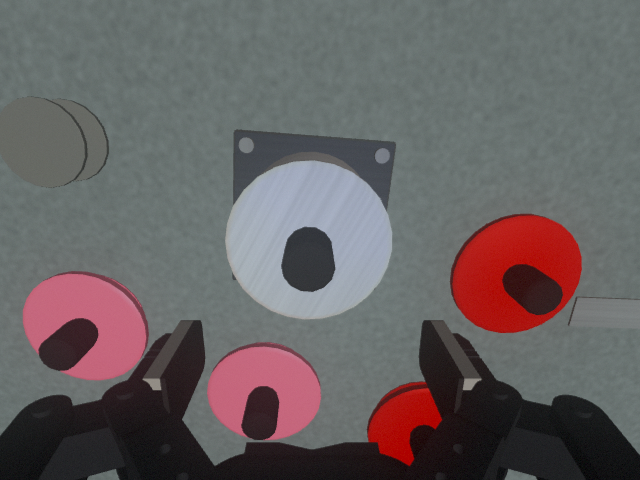

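Call:
{"op": "drive_tool", "data": {"offset": [[0.07,-0.04,0.3],[0.07,-0.035,0.35],[0,0,0.35],[0,0,0.35],[0,0,0.3],[0,0,0.2],[0,0,0.13],[0,0,0.05],[0,0,0],[0,0,0]], "turn": [[0,0,0],[0,0,0],[0,0,0],[0,0,0],[0,0,0],[0,0,0],[0,0,0],[0,0,0],[0,0,0],[0,0,0]], "hand": [1,1,1,1,1,1,1,1,1,1]}}

```text
time_s: 4.05
position: [0.5112, -0.1921, 0.0945]
tool_rot: [[0.942, 0.336, 0.001], [0.336, -0.942, -0.0], [0.0, 0.001, -1.0]]
ft_force: [-0.9, -0.3, 1.4]
grip_width: 0.0857
gripper_force: 0.0
```

```bash
python3 w.py w5 .511 -.192; python3 - <<'E'
from rig import *; import cv2
cv2.imwrite("pics/s5.png",cv2.resize(get_image("side")[200:400,200:420],None,fx=2.7,fy=2.7))
E
```

```text
4.05 [ 0.51120188 -0.19205927  0.0944561 ] [-33.   29.3  86.7   0.   63.9  37.3] [[0.9418, 0.3362, 0.0006], [0.3362, -0.9418, -0.0004], [0.0004, 0.0005, -1.0]] [-0.90580859 -0.31153148  1.36134179]
to go (units) [-0.004 -0.003  0.011]
expected knob top px 313.6723291835026 368.08891206023895
```

View pics/w5.png

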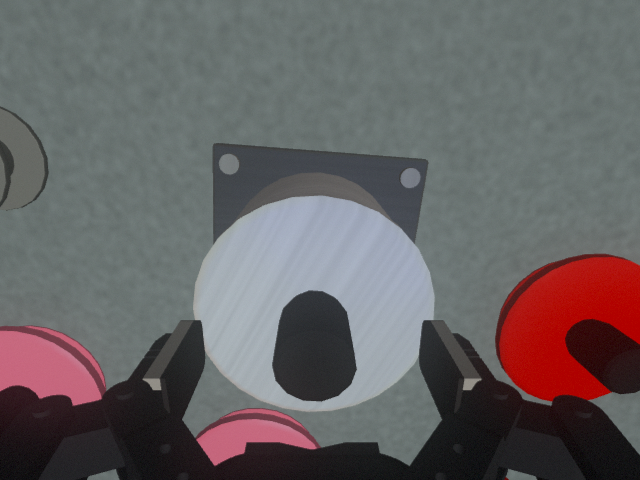

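The knob, at about (315,345), stands midway between the open pads. I'm closing the fingers on it.

Call:
{"op": "drive_tool", "data": {"offset": [[0,0,0],[0,0,0],[0,0,0],[0,0,0],[0,0,0],[0,0,0],[0,0,0],[0,0,0],[0,0,0],[0,0,0]], "turn": [[0,0,0],[0,0,0],[0,0,0],[0,0,0],[0,0,0],[0,0,0],[0,0,0],[0,0,0],[0,0,0],[0,0,0]], "hand": [0.7,0.5,0.3,0.2,0.1,0,0,0,0,0], "newtons": 45}}

```text
time_s: 5.4
position: [0.5113, -0.1923, 0.0944]
tool_rot: [[0.942, 0.336, 0.001], [0.336, -0.942, -0.001], [0.0, 0.001, -1.0]]
ft_force: [0.3, -5.9, 5.3]
grip_width: 0.0287
gripper_force: 44.9
```

Call:
{"op": "drive_tool", "data": {"offset": [[0,0.005,-0.01],[0,0.005,-0.01],[0,0,-0.01],[0,0,-0.01],[0,0,0],[0,0,0],[0,0,0],[0,0,0],[0,0,0],[0,0,0]], "turn": [[0,0,0],[0,0,0],[0,0,0],[0,0,0],[0,0,0],[0,0,0],[0,0,0],[0,0,0],[0,0,0],[0,0,0]], "hand": [0,0,0,0,0,0,0,0,0,0]}}

```text
time_s: 6.65
position: [0.5109, -0.1921, 0.0955]
tool_rot: [[0.942, 0.336, -0.001], [0.336, -0.942, 0.001], [-0.0, -0.001, -1.0]]
ft_force: [-0.0, -1.1, -10.9]
grip_width: 0.0287
gripper_force: 45.1
```

Call:
{"op": "drive_tool", "data": {"offset": [[0,0,-0.01],[0,0,-0.01],[0,0,0],[0,0,0],[0,0,0],[0,0,0],[0,0,0],[0,0,0],[0,0,0],[0,0,0]], "turn": [[0,0,0],[0,0,0],[0,0,0],[0,0,0],[0,0,0],[0,0,0],[0,0,0],[0,0,0],[0,0,0],[0,0,0]], "hand": [0,0,0,0,0,0,0,0,0,0]}}

```text
time_s: 7.9
position: [0.5111, -0.1922, 0.0966]
tool_rot: [[0.942, 0.336, -0.0], [0.336, -0.942, 0.0], [-0.0, -0.0, -1.0]]
ft_force: [-1.7, 1.5, -16.3]
grip_width: 0.0288
gripper_force: 45.7
```

16 N at about 2 mm up means this is the stuck lid. I'll break it free gently and rise to about 15 mm.

Call:
{"op": "drive_tool", "data": {"offset": [[0,0,-0.02],[0,0,-0.02],[0,0,-0.03],[0,0,-0.03],[0,0,-0.04],[0,0,-0.05],[0,0,-0.06],[0,0,-0.06],[0,0,0],[0,0,0]], "turn": [[0,0,0],[0,0,0],[0,0,0],[0,0,0],[0,0,0],[0,0,0],[0,0,0],[0,0,0],[0,0,0],[0,0,0]], "hand": [0,0,0,0,0,0,0,0,0,0]}}

```text
time_s: 9.15
position: [0.5112, -0.1923, 0.1089]
tool_rot: [[0.942, 0.336, -0.0], [0.336, -0.942, 0.0], [-0.0, -0.0, -1.0]]
ft_force: [-0.6, -0.5, -0.6]
grip_width: 0.0287
gripper_force: 47.2
```

```bash
python3 - <<'E'
from rig import *; import cv2,numpy as np
s=observe(); print(s["time_s"],s["position"],s["ft_force"],s["wrist_torque"],s["grip_width"])
a=get_image("side")[230:370,230:370]; b=get_image("wrist")
a=cv2.resize(a,(400,400)); b=cv2.resize(b,(400,300)); b=cv2.copyMakeBorder(b,0,100,0,0,0)
cv2.imwrite("pics/f.png",np.hstack([a,b])); o=observe(); print(o["position"],o["ft_force"],o["qvel"].round(2))
E
```

```text
9.15 [ 0.51115042 -0.19231782  0.1088661 ] [-0.6386518  -0.51270144 -0.58454166] [ 0.03259397 -0.00419337 -0.00741904] 0.02872563932211114
[ 0.51113991 -0.1922959   0.10881676] [-0.04473224  0.75166809 -0.92433656] [ 0.04 -0.02  0.02 -0.05  0.01 -0.05]
```

View pics/f.png

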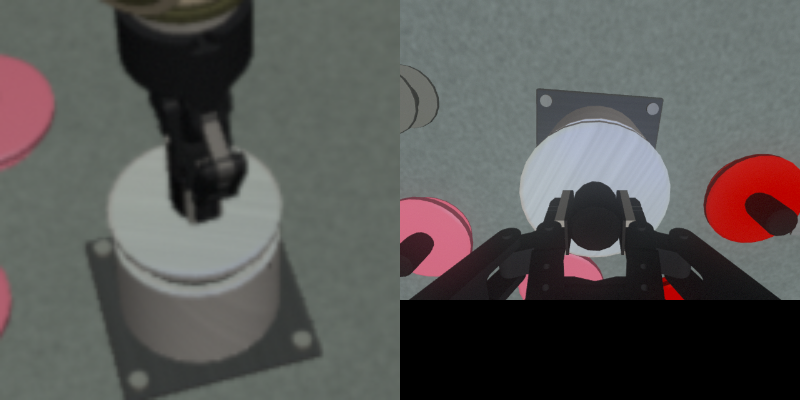

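The side view shows the lid raised, with a dark gap between it and the rim. The wrist view shows it still in the pads. I'll compare disc size and row with the picture before the grasp to check for slip or tilt.

```bash
python3 - <<'E'
from h import *
b=get_image("wrist"); cv2.imwrite("pics/w9.png",b)
for n in("w5","w9"):
    s=cv2.imread(f"pics/{n}.png").astype(int); mx=s.max(2); m=(mx>140)&(mx-s.min(2)<50); m[:188]=0; m[316:]=0   # disc rows above the pads
    w=max(blobs(m,3000),key=lambda q:q[0][4]); e=cv2.findContours(w[2].astype(np.uint8),0,1)[0]; h=cv2.convexHull(max(e,key=len))[:,0]
    h=h[h[:,1]<312]; print(n,w[0],cv2.fitEllipse(h))
    for r in(220,240,260,280,300,310):
        x=np.flatnonzero(m[r]&w[2][r]); print(r,x.min(),x.max(),end="; ")
    print()
E
```

```text
w5 [  193   196   242   120 22103] ((313.50177001953125, 303.0544738769531), (215.15139770507812, 241.3240509033203), 88.814453125)
220 237 389; 240 217 410; 260 203 423; 280 196 431; 300 194 434; 310 193 433; 
w9 [  191   190   242   126 22059] ((310.71209716796875, 313.8597717285156), (243.52169799804688, 249.32130432128906), 24.069664001464844)
220 235 388; 240 214 409; 260 201 421; 280 194 429; 300 191 432; 310 191 431;
```

The disc is the same size as before the grasp, so there is no slip or visible tilt. The lid is 14.4 mm up, so I'm handing the job in.

```bash
python3 -c "
from rig import *
print(env.close_job())"
```

```text
the job is handed in; nothing more can be done
None
```

The right-hand canister's lid (at about x 0.51, y −0.19 m) was the stuck one: it resisted with about 16 N, then broke free, and I handed in holding it level by the knob about 14 mm above closed over its mouth; the other lid was never touched.

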